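Seat the drilling template on the jig's two pins

TASK

Set up the drilling jig: pick up the aluminium drilling template by its black bridge handle, hang it on both pins of the jig with its red-dotted end on the thick pin (feel for the pins, their slide was left clamped somewhere along the jig), then press it gently home until both sprung rollers have snapped over its ends and it lies flush on the slide, and let go. Never lean hard on it, the pins bend at about 40 N, and leave the other things on the bench where they are.

Things in the scene. Friction and masses are not known exactly. Their poses are not given: they have to be found in the camera images.
- template: the drilling template, loose, about 0.28 kg, lying flat on the bench: aluminium plate 56 (its x) x 160 (its y) x 8 mm with four dark drill bushes, a red paint dot at its +y end and a black bridge handle. Origin: centre of the plate's underside; z up. Through it go a round hole 11.5 mm wide at y = +55 mm and a slot at y = -55 mm, 9.5 mm wide (x) and 14.5 mm long (y), edges barely broken
- round_hole (a point): centre of the template's round hole (11.5 mm), at the plate's underside, at the red-dot end
- slot_hole (a point): centre of the template's slot (9.5 x 14.5 mm), at the plate's underside, at the other end
- handle (a point): centre of the handle's bar, 34 mm above the plate's underside: bar 14 mm wide (template x), 78 mm long (template y), 16 mm high, 18 mm of free space under it; grip it across its 14 mm width
- jig: the drilling jig, screwed to the bench: grey base plate 90 (its x) x 270 (its y) x 12 mm, on it an aluminium pin slide 70 x 190 x 10 mm with a window over a brass blank that lies lower. Origin: centre of the base's underside, at bench height; z up. The slide is clamped with its middle at y = s, anywhere from +4 to +24 mm on the jig's y axis; s does not change and is NOT measured: find it by touch or sight
- slide_top (a point): middle of the jig (x = y = 0), 22 mm above the bench, at the height of the slide's flat top. Two steel pins stand up from the slide at x = 0: a thick one (10 mm, red dot beside it) at y = +55 mm + s, a thin one (8 mm) at y = -55 mm + s; flat tops with 0.5 mm bevels, 26 mm above this point. The seated template lies flat on the slide, its underside at this height, its origin at x = 0, y = s, its +y along the jig's
- catch_thick (a joint): angle (rad) of the sprung roller catch at the slide's thick-pin end; 0 = upright, at rest, growing outward. Its black roller (12 mm thick, 26 mm long, middle 12.5 mm above the slide's top) overlaps the template's end by about 3 mm. The template meets both rollers 18 mm above its seat; pressing it past them takes about 5 to 10 N in all and pushes them to 0.1 to 0.4 rad; over the last 4 mm they snap back below 0.15 rad and hold it down
- catch_thin (a joint): the same for the catch at the thin-pin end
- borax_dish: white borax dish, 72 mm wide, 18 mm high; origin under its centre; leave it alone
- borax_cone: white borax cone, 29 mm wide, 41 mm high; origin under its centre; leave it alone
- solder_tin: round solder tin with yellow lid, 57 mm wide, 28 mm high; origin under its centre; leave it alone
- caliper: slide caliper, 56 x 200 x 13 mm, lying along y at the front; leave it alone
- shears: black tin snips, 44 x 123 x 9 mm, lying behind the work; leave them alone

How it is judged (in metres and radians):
On the way:
1. the template hangs on both pins: level to 0.06 rad, its underside at most 22 mm above the slide, its red-dotted end on the thick pin (y of round_hole in the frame of jig between 0.05 and 0.09 m and x of template in the frame of jig between -0.005 and 0.005 m and z of template in the frame of jig below 0.044 m and angle between template's own z axis and vertical below 0.06 rad), for 0.1 s.
At the end, for the whole second after the job is handed in: the template lies flush on the pin slide, over both pins, red-dotted end on the thick pin: underside within 1.5 mm of the slide's top, level to 0.02 rad, middle within 5 mm of the jig's centre line, at rest and released, both roller catches snapped back over its ends (below 0.2 rad) (y of round_hole in the frame of jig between 0.05 and 0.09 m and x of template in the frame of jig between -0.005 and 0.005 m and z of template in the frame of jig below 0.0235 m and angle between template's own z axis and vertical below 0.02 rad and value of joint each of catch_thick, catch_thin below 0.2 rad and linear speed of template below 0.01 m/s); the robot touches nothing.
It fails at once if the template was forced against the pins, slide or jig with more than 40 N (contact force between template and jig above 40 N).
It fails at once if one of the bystanders (dish, cone, tin, caliper, snips) was moved by more than 30 mm (distance of any of borax_dish, borax_cone, solder_tin, caliper, shears from where it was at the start of the episode above 0.03 m).
It also fails if it takes over 64 s, if anything falls off the work surface, if the arm or the gripper's body presses on something with over 40 N, if the wrist force passes 120 N, or if a joint passes its speed limit or range.

ROBOT

A 6-joint arm with a two-finger parallel gripper is mounted at the origin on a cart in front of the work surface, level with it; the furniture and walls round the work are solid. World frame = base frame: x ahead of the robot, y to its left, z up, the work surface at z = 0. Lengths are in m, angles in degrees, forces in N, time in s.
With the tool pointing down it reaches from about 0.35 to 0.875 m from the base axis. Payload 4.2 kg.
Tool frame: the origin (TCP) lies between the finger pads; the fingertips stand bot.tips_ahead ahead of it and the grasp point (between the pads) lies 2 mm behind it (bot.tips_ahead is the distance from the TCP to the fingertips, in m); z points along the fingers, y is the line along which they close (so a half turn about z gives the same grasp; the last joint's range is limited). The gripper opens to 85 mm and grips with 20 to 120 N. Pads are 22 mm wide; open, the fingers measure 114 mm over their backs; the gripper's body (76 mm by 85 mm) begins 54 mm behind the grasp point. The pads swing forward as they close: fully open they stand 13 mm farther back than shut.
Start: joints at [-50.443, 22.042, 0.453, 0, -68.411, -14.817], TCP at [0.262, -0.568, 0.248] pointing down, gripper open.
Joint ranges: [-179.83, 179.83], [-69.29, 118.12], [-61.27, 80.66], [-181.25, 117.63], [-171.15, -9.14], [-177.46, 177.46]. Speed limits (degrees/s): [159.86, 159.86, 180, 180, 180, 180].

INTERFACE

Orientations are given as a 3x3 rotation matrix whose columns are the frame's x, y, z axes.
In Python, from workcell import status, camera, hand_in, bot gives the robot as it stands. The module is installed in compiled form; this text tells all that it offers.
- The arm moves only by the shell command python3 -m creep 'ROWS' [FORCE]. ROWS is JSON, a list of rows, each an object of numbers: "grip": the gripper command: -1 is fully open, 1 is shut, values between are in proportion; "tx", "ty", "tz": the shift along the world's x, y, z in m; "twist": the turn about the world's z in degrees. In form: [{"grip": .., "tx": .., "ty": .., "tz": .., "twist": ..}, ...]. A call has exactly 5 rows; each row shifts and turns the commanded pose from where the row before left it; what a row does not reach is not made up. A row lasts 1/8 s, in which the tool goes at most 62.5 mm and 10.7 degrees, less where a joint would pass 70% of its speed; a pose out of reach is approached as far as the arm can. A call is refused whole if a number of a shift passes 0.0625 or a number of a turn 10.7, either way. A call with a gripper value outside its range is refused whole. The fingers move at their own pace and stop on an object; FORCE is the grip in N (left out, the last holds). Time passes only in rows, so rows that do not move let the fingers close, or fill a call up. It gives the time, the measured TCP pose, the force, the opening and the grip force at its end, in the units of the state.
- status.sense(): the state, without advancing time (a new reading comes with each control period).
- camera(name): name is "scene" or "top" or "wrist"; returns a dict with "color" (420x560x3 uint8, red, green, blue), "fx", "fy", "cx", "cy" (pixels), "k1" (the pictures are not rectified: a ray, as slopes to the right and down, at radius r is drawn at 1 + k1 r^2 times it, then the intrinsics apply), "world_to_cam" (4x4, takes a point from world to camera coordinates); the wrist camera has in their place "hand_eye" (4x4, takes a point from camera to tool coordinates, whose origin is the TCP and whose axes are the flange's). Camera axes: x right, y up, looking along -z (the intrinsics and any distortion apply to the point x, -y, -z); pixel columns grow to the right and rows downward; lengths in m; the calibration is good to about 2 mm. A picture is of the moment at which its call begins: read the wrist's pose just before it. There is no depth.
- hand_in(): hands the job in; it is judged then, once.
The state is a dict: "t": time; "q": joint angles; "qvel": joint speeds; "joint_torque": joint torques, N m; "ee_pos": TCP position; "tool_rot": TCP orientation; "force": force on the tool from outside, world axes, zero at the start; "torque": the same for the moment, N m; "width": finger opening in m; "grasp_force": force on a finger pad.
Only numpy, scipy, OpenCV 4.12 (cv2) and the standard library are available. Lean on these libraries where they do the work, as an engineer would, in place of code of your own. Each camera call takes 0.05 s, during which the arm holds its last target. There are 200 camera calls.

## Working session

There is one attempt and no reset: what is moved stays moved. The work goes in short steps, Python scripts to look and compute and a shell command to move; the robot and the scene stay as the last step left them, time stands still between calls to the robot, and variables do not carry over. Pictures are saved under pics/ and viewed, at most 10 in all, crops included, and the job is handed in when it is done.

```bash
mkdir -p pics; cat > h.py <<'E'
import numpy as np, cv2
from workcell import status, camera, bot
def ray(c,u,v,T_wc=None):
    # returns origin, dir in world
    K=np.array([[c['fx'],0,c['cx']],[0,c['fy'],c['cy']],[0,0,1.]])
    p=cv2.undistortPoints(np.array([[[u,v]]],float),K,np.array([c['k1'],0,0,0.]))[0,0]
    d=np.array([p[0],-p[1],-1.])
    M=np.linalg.inv(np.array(c['world_to_cam'])) if T_wc is None else T_wc
    return M[:3,3],M[:3,:3]@d
def onz(c,u,v,z,T=None):
    o,d=ray(c,u,v,T); return o+d*(z-o[2])/d[2]
def wristT(s,c):
    T=np.eye(4);T[:3,:3]=np.array(s['tool_rot']);T[:3,3]=s['ee_pos'];return T@np.array(c['hand_eye'])
def proj(c,P,T=None):
    W=np.array(c['world_to_cam']) if T is None else np.linalg.inv(T)
    q=W@np.r_[P,1]; x,y=q[0]/-q[2],-q[1]/-q[2]; f=1+c['k1']*(x*x+y*y)
    return c['fx']*x*f+c['cx'],c['fy']*y*f+c['cy']
def save(n,im): cv2.imwrite('pics/'+n,im[:,:,::-1])
E
python3 - <<'E'
from h import *
import pickle
for n in('top','scene'):
    c=camera(n); save(n+'0.png',c['color']); pickle.dump(c,open(n+'0.pkl','wb'))
    print(n,c['fx'],c['k1'],np.linalg.inv(c['world_to_cam']).round(3).tolist())
s=status.sense(); print(s, bot.tips_ahead)
E
```

```text
top 462.54232453364835 -6.74447246797729e-06 [[-0.022, 0.987, -0.161, 0.379], [-1.0, -0.019, 0.017, 0.07], [0.013, 0.161, 0.987, 1.026], [0.0, 0.0, 0.0, 1.0]]
scene 411.6306932604195 -0.06640412766577389 [[-0.802, 0.34, -0.491, 0.029], [-0.597, -0.489, 0.636, 0.748], [-0.024, 0.803, 0.595, 0.682], [0.0, 0.0, 0.0, 1.0]]
{'t': 0.1, 'q': array([-5.04433537e+01,  2.20859105e+01,  3.86729414e-01, -2.64598809e-02,
       -6.84124981e+01, -1.48190401e+01]), 'qvel': array([-0.04125819, -0.14870784,  0.13183215,  0.1390499 , -0.05443979,
       -0.1676076 ]), 'joint_torque': array([-2.30552787e-04, -3.93321133e+01,  1.88928330e+01,  4.19793203e+00,
       -2.60793771e-03,  5.01860185e-06]), 'ee_pos': array([ 0.2613718 , -0.56716827,  0.24732668]), 'tool_rot': array([[-9.08304939e-01, -4.18307673e-01, -9.10206616e-04],
       [-4.18308655e-01,  9.08303206e-01,  1.77624316e-03],
       [ 8.37274444e-05,  1.99411774e-03, -9.99998008e-01]]), 'force': array([0.00883814, 0.02243334, 0.07932054]), 'torque': array([ 0.01770751, -0.0481009 ,  0.03171163]), 'grasp_force': 0.0, 'width': 0.08546689749417113} 0.017
```

View pics/top0.png

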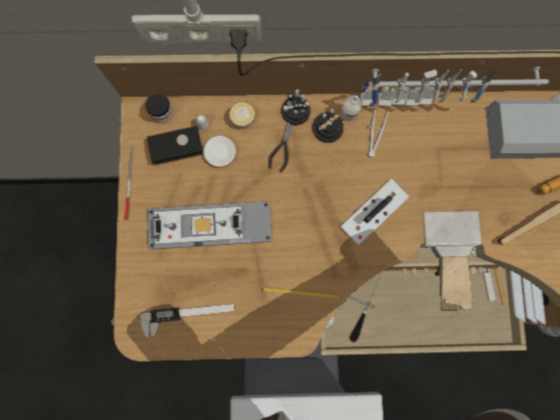

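View pics/scene0.png

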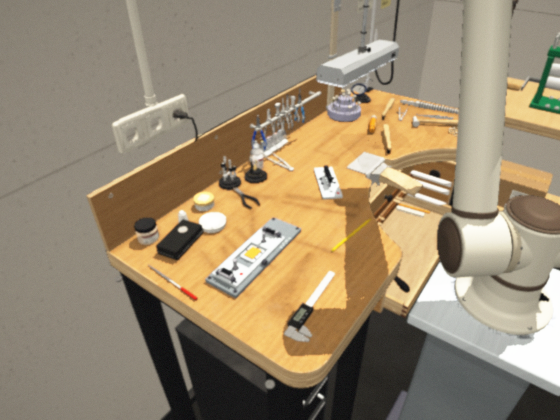

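Top view: the jig is around (209,225) with its left end carrying the clamped slide, and the template is around (375,211), tilted. The scene view confirms the layout. Next I'll zoom in on both.

```bash
python3 - <<'E'
from h import *
import pickle
c=pickle.load(open('top0.pkl','rb'));im=c['color']
a=cv2.resize(im[195:255,142:277],None,fx=5.5,fy=5.5,interpolation=cv2.INTER_CUBIC)
b=cv2.resize(im[175:247,335:415],None,fx=3.6,fy=3.6,interpolation=cv2.INTER_CUBIC)
o=np.zeros((a.shape[0]+b.shape[0],a.shape[1],3),np.uint8);o[:a.shape[0]]=a;o[a.shape[0]:,:b.shape[1]]=b
save('crop1.png',o);print(a.shape,b.shape)
# template: bright low-sat
hsv=cv2.cvtColor(im,cv2.COLOR_RGB2HSV)
m=((hsv[...,1]<60)&(hsv[...,2]>140)).astype(np.uint8);m[:, :335]=0;m[:,415:]=0;m[:175]=0;m[247:]=0
m=cv2.morphologyEx(m,cv2.MORPH_CLOSE,np.ones((11,11)))
m=cv2.morphologyEx(m,cv2.MORPH_OPEN,np.ones((5,5)))
n,l,st,ce=cv2.connectedComponentsWithStats(m);print(st.tolist())
i=1+np.argmax(st[1:,4]);ct=cv2.findContours((l==i).astype(np.uint8),0,2)[0][0]
box=cv2.boxPoints(cv2.minAreaRect(ct));P=np.array([onz(c,u,v,.008) for u,v in box]);print(box.round(1).tolist(),P.round(4).tolist(),[np.linalg.norm(P[k]-P[k-1]).round(4) for k in range(4)],P.mean(0))
E
```

```text
(330, 742, 3) (259, 288, 3)
[[0, 0, 560, 420, 233449], [342, 180, 66, 57, 1751]]
[[339.79998779296875, 225.6999969482422], [391.1000061035156, 177.1999969482422], [409.3999938964844, 196.5], [358.0, 245.0]] [[0.51, -0.0857, 0.008], [0.6183, -0.2069, 0.008], [0.573, -0.2454, 0.008], [0.4662, -0.1242, 0.008]] [np.float64(0.0583), np.float64(0.1626), np.float64(0.0594), np.float64(0.1615)] [ 0.54185216 -0.16555639  0.008     ]
```

View pics/crop1.png

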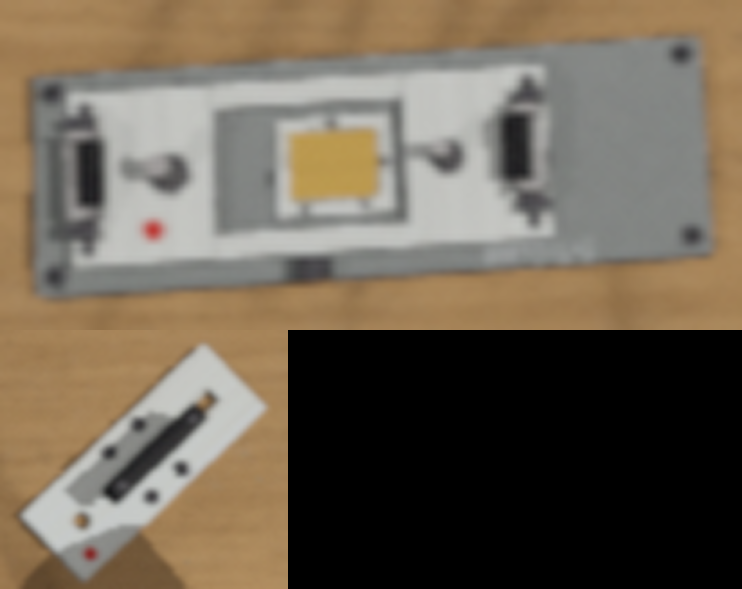

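Crop: the template's red dot is at its lower-left end, so template +y is about 132° in world. The jig's red dot is at the left end, so jig +y is roughly world +y, tilted a few degrees. I'll fly above the template and turn the tool +107°. That closes the gripper across the handle and keeps joint 6 mid-range over the jig.

```bash

python3 -m creep '[{"grip":-1,"tx":0.028,"ty":0.04,"tz":0,"twist":10.7},{"grip":-1,"tx":0.028,"ty":0.04,"tz":0,"twist":10.7},{"grip":-1,"tx":0.028,"ty":0.04,"tz":0,"twist":10.7},{"grip":-1,"tx":0.028,"ty":0.04,"tz":0,"twist":10.7},{"grip":-1,"tx":0.028,"ty":0.04,"tz":0,"twist":10.7}]' 40
python3 -m creep '[{"grip":-1,"tx":0.028,"ty":0.04,"tz":0,"twist":10.7},{"grip":-1,"tx":0.028,"ty":0.04,"tz":0,"twist":10.7},{"grip":-1,"tx":0.028,"ty":0.04,"tz":0,"twist":10.7},{"grip":-1,"tx":0.028,"ty":0.04,"tz":0,"twist":10.7},{"grip":-1,"tx":0.028,"ty":0.04,"tz":0,"twist":10.7}]'
python3 - <<'E'
from h import *
import pickle
s=status.sense();c=camera('wrist');save('w1.png',c['color']);pickle.dump((s,c),open('w1.pkl','wb'))
print(c['hand_eye'],s['q'].round(1),s['ee_pos'].round(4),c['fx'],c['k1'])
c=pickle.load(open('top0.pkl','rb'))
P=[onz(c,142+u/5.5,195+v/5.5,.012) for u,v in((35,80),(700,38),(712,252),(35,295))]
print(np.array(P).round(4).tolist(),np.mean(P,0))
E
```

```text
t: 0.72
ee_pos: [0.4021, -0.3661, 0.2479]
tool_rot: [[-0.198, -0.98, -0.001], [-0.98, 0.198, 0.0], [-0.0, 0.001, -1.0]]
force: [0.2, 0.2, 0.3]
width: 0.0856
grasp_force: 0.0
t: 1.35
ee_pos: [0.542, -0.1661, 0.2479]
tool_rot: [[0.67, -0.742, -0.001], [-0.742, -0.67, 0.0], [-0.001, 0.0, -1.0]]
force: [0.7, -0.3, 0.0]
width: 0.0852
grasp_force: 0.0
[[ 1.74431769e-04  9.45229186e-01  3.26407346e-01  8.43400904e-02]
 [ 9.99999884e-01 -3.11523753e-04  3.67729451e-04 -6.79160927e-04]
 [ 4.49272251e-04  3.26407244e-01 -9.45229130e-01 -1.25423424e-01]
 [ 0.00000000e+00  0.00000000e+00  0.00000000e+00  1.00000000e+00]] [ -0.7  16.4  -7.9  -0.  -65.7  42.8] [ 0.542  -0.1661  0.2479] 298.83710018654136 -0.050865358952401435
[[0.5538, 0.3379, 0.012], [0.5659, 0.07, 0.012], [0.4789, 0.0668, 0.012], [0.4672, 0.3359, 0.012]] [0.51643297 0.2026489  0.012     ]
```

View pics/w1.png

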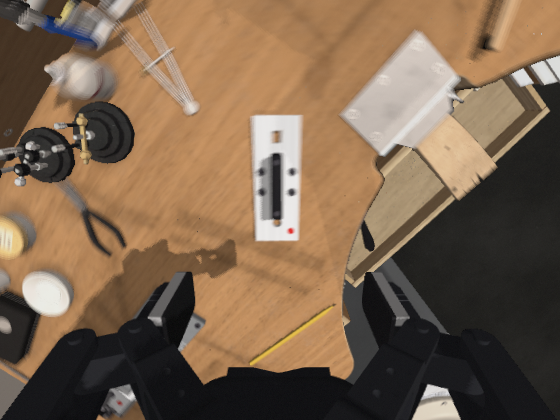

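Wrist view: the template is upright in the picture, corners near (252,115)–(300,240), with the red dot at (291,231). It's already well aligned. Next I'll measure it precisely.

```bash
python3 - <<'E'
from h import *
import pickle
s,c=pickle.load(open('w1.pkl','rb'));im=c['color'];T=wristT(s,c)
hsv=cv2.cvtColor(im,cv2.COLOR_RGB2HSV)
m=((hsv[...,1]<60)&(hsv[...,2]>150)).astype(np.uint8);k=np.zeros_like(m);k[105:250,240:312]=1;m*=k
m=cv2.morphologyEx(m,cv2.MORPH_OPEN,np.ones((3,3)));m=cv2.morphologyEx(m,cv2.MORPH_CLOSE,np.ones((15,15)))
ct=max(cv2.findContours(m,0,2)[0],key=cv2.contourArea)
# rectify onto plane z=.008 then minAreaRect
P=np.array([onz(c,u,v,.008,T)[:2] for u,v in ct[:,0]],np.float32)
r=cv2.minAreaRect(P*1000);print('plate',r)
# handle: dark, top at z=.042
d=((hsv[...,2]<60)).astype(np.uint8)*k;d[:,:268]=0;d[:,286:]=0
ct=max(cv2.findContours(d,0,2)[0],key=cv2.contourArea);print(cv2.boundingRect(ct))
P=np.array([onz(c,u,v,.042,T)[:2] for u,v in ct[:,0]],np.float32);print('handle',cv2.minAreaRect(P*1000))
print(np.degrees(np.arctan2(s['tool_rot'][1,0],s['tool_rot'][0,0])))
E
```

```text
plate ((543.9703369140625, -163.2406463623047), (59.60554504394531, 159.36215209960938), 42.10074996948242)
(273, 164, 7, 55)
handle ((541.2781372070312, -160.3141326904297), (7.073572158813477, 63.91829299926758), 42.15606689453125)
-47.905048291172186
```

```bash

python3 -m creep '[{"grip":-1,"tx":0.0005,"ty":0.0015,"tz":-0.05,"twist":0},{"grip":-1,"tx":0,"ty":0,"tz":-0.05,"twist":0},{"grip":-1,"tx":0,"ty":0,"tz":-0.05,"twist":0},{"grip":-0.3,"tx":0,"ty":0,"tz":-0.045,"twist":0},{"grip":-0.3,"tx":0,"ty":0,"tz":-0.02,"twist":0}]' 60
python3 -m creep '[{"grip":1,"tx":0,"ty":0,"tz":0,"twist":0},{"grip":1,"tx":0,"ty":0,"tz":0,"twist":0},{"grip":1,"tx":0,"ty":0,"tz":0,"twist":0},{"grip":1,"tx":0,"ty":0,"tz":0,"twist":0},{"grip":1,"tx":0,"ty":0,"tz":0,"twist":0}]' 60
```

```text
t: 2.02
ee_pos: [0.5399, -0.166, 0.03]
tool_rot: [[0.665, -0.747, -0.006], [-0.747, -0.665, 0.0], [-0.004, 0.004, -1.0]]
force: [0.0, 0.6, 0.6]
width: 0.0557
grasp_force: 0.0
t: 2.65
ee_pos: [0.5429, -0.1661, 0.0346]
tool_rot: [[0.666, -0.746, 0.002], [-0.746, -0.666, -0.0], [0.002, -0.002, -1.0]]
force: [-1.5, 0.7, 4.7]
width: 0.0134
grasp_force: 61.0
```

Gripped at 13.4 mm opening, as expected. I'll lift and fly to a viewpoint beside the jig, already turned to the jig's yaw of about 2.5°.

```bash

python3 -m creep '[{"grip":1,"tx":0,"ty":0,"tz":0.03,"twist":0},{"grip":1,"tx":0,"ty":0,"tz":0.05,"twist":0},{"grip":1,"tx":-0.018,"ty":0.046,"tz":0.025,"twist":-5},{"grip":1,"tx":-0.018,"ty":0.046,"tz":0.025,"twist":-5},{"grip":1,"tx":-0.018,"ty":0.046,"tz":0.025,"twist":-5}]'
python3 -m creep '[{"grip":1,"tx":-0.018,"ty":0.046,"tz":0.025,"twist":-5},{"grip":1,"tx":-0.018,"ty":0.046,"tz":0.025,"twist":-5},{"grip":1,"tx":-0.018,"ty":0.046,"tz":0.025,"twist":-5},{"grip":1,"tx":-0.018,"ty":0.046,"tz":0.01,"twist":-5},{"grip":1,"tx":-0.018,"ty":0.046,"tz":0,"twist":-4.6}]'
python3 -m creep '[{"grip":1,"tx":0,"ty":0,"tz":0,"twist":0},{"grip":1,"tx":0,"ty":0,"tz":0,"twist":0},{"grip":1,"tx":0,"ty":0,"tz":0,"twist":0},{"grip":1,"tx":0,"ty":0,"tz":0,"twist":0},{"grip":1,"tx":0,"ty":0,"tz":0,"twist":0}]'
python3 - <<'E'
from h import *
import pickle
s=status.sense();c=camera('wrist');save('w2.png',c['color']);pickle.dump((s,c),open('w2.pkl','wb'))
print(s['q'].round(1),s['ee_pos'].round(4),s['force'],s['torque'])
E
```

```text
t: 3.28
ee_pos: [0.4865, -0.027, 0.1883]
tool_rot: [[0.446, -0.895, -0.002], [-0.895, -0.446, 0.0], [-0.001, 0.001, -1.0]]
force: [1.2, 0.1, -1.6]
width: 0.0129
grasp_force: 59.8
t: 3.9
ee_pos: [0.3969, 0.2032, 0.2737]
tool_rot: [[0.034, -0.999, 0.0], [-0.999, -0.034, 0.001], [-0.001, -0.0, -1.0]]
force: [0.6, -0.1, -4.2]
width: 0.013
grasp_force: 59.8
t: 4.53
ee_pos: [0.3983, 0.2013, 0.2733]
tool_rot: [[0.036, -0.999, -0.0], [-0.999, -0.036, -0.0], [0.0, 0.0, -1.0]]
force: [0.2, -0.3, -3.1]
width: 0.0129
grasp_force: 59.8
[ 47.8   3.1 -20.7  -0.  -66.1 -45.7] [0.3983 0.2013 0.2733] [ 0.16461583 -0.25442411 -3.12346374] [ 0.00590157 -0.00811088 -0.01461597]
```

View pics/w2.png

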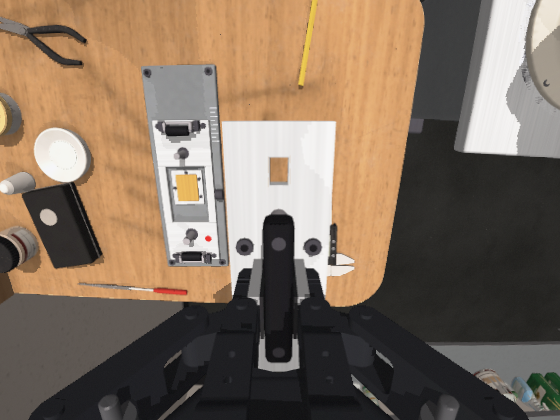

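Wrist view: the jig is at left, thin pin near (183,153), thick pin near (191,234), red dot (208,239). The held template's slot is at (279,171). Zooming in on the pins.

```bash
python3 - <<'E'
from h import *
import pickle
s,c=pickle.load(open('w2.pkl','rb'));im=c['color']
R=lambda a,f:cv2.resize(a,None,fx=f,fy=f,interpolation=cv2.INTER_CUBIC)
a=R(im[135:175,160:210],8);b=R(im[215:255,165:215],8)
d=R(im[110:310,215:345],2)  # template
o=np.zeros((600,800,3),np.uint8);o[:320,:400]=a;o[:320,400:]=b
e=R(im[60:270,140:230],1.3);o[320:320+e.shape[0],:e.shape[1]]=e
f=R(im[150:190,250:310],6);o[330:570,300:660]=f
save('crop2.png',o)
E
```

```text
(no output)
```

View pics/crop2.png

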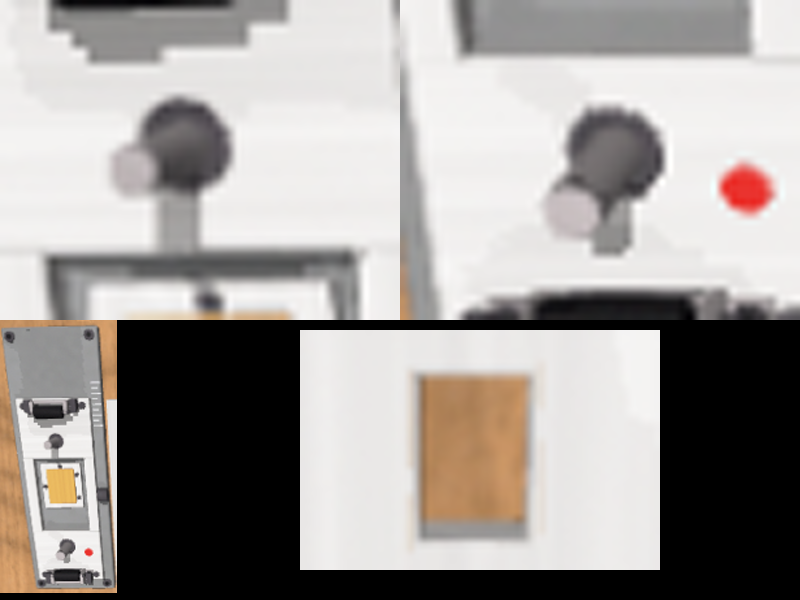

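```bash
python3 - <<'E'
from h import *
import pickle
s,c=pickle.load(open('w2.pkl','rb'));im=c['color'];T=wristT(s,c);R=np.array(s['tool_rot']);p=s['ee_pos']
hsv=cv2.cvtColor(im,cv2.COLOR_RGB2HSV)
tn=onz(c,176.6,156,.048,T);tk=onz(c,186.5,241,.048,T)
d=tk-tn;print('tops',tn.round(4),tk.round(4),np.linalg.norm(d).round(4),'yaw',np.degrees(np.arctan2(-d[0],d[1])),'mid',(tn+tk)/2)
a=onz(c,183.1,153.1,.023,T);b=onz(c,191.75,234.4,.023,T);e=b-a;print('collars',a.round(4),b.round(4),np.linalg.norm(e).round(4),np.degrees(np.arctan2(-e[0],e[1])),((a+b)/2).round(4))
S=onz(c,278.8,171,p[2]-.0266,T);print('slot tool',R.T@(S-p))
# plate edges at several rows
g=cv2.cvtColor(im,cv2.COLOR_RGB2GRAY)
m=((hsv[...,1]<50)&(hsv[...,2]>170))
for v in(135,150,190,210):
    # contiguous run through col 250 / 310
    row=m[v];l=250
    while row[l]:l-=1
    r=310
    while row[r]:r+=1
    L=R.T@(onz(c,l+.5,v,p[2]-.0266,T)-p);Q=R.T@(onz(c,r-.5,v,p[2]-.0266,T)-p);print(v,l,r,L.round(4),Q.round(4))
for u in(240,260,300,320):
    v=140
    while m[v,u]:v-=1
    print(u,v,(R.T@(onz(c,u,v+.5,p[2]-.0266,T)-p)).round(4))
E
```

```text
tops [0.5193 0.1725 0.048 ] [0.5144 0.2814 0.048 ] 0.109 yaw 2.55848633091287 mid [0.51682605 0.22691371 0.048     ]
collars [0.5191 0.1725 0.023 ] [0.5145 0.2828 0.023 ] 0.1104 2.4176129536362705 [0.5168 0.2277 0.023 ]
slot tool [ 0.05403313 -0.00035782  0.02660405]
135 222 335 [ 0.0721 -0.0283  0.0266] [0.0722 0.0273 0.0266]
150 223 335 [ 0.0648 -0.0282  0.0266] [0.0648 0.0277 0.0266]
190 225 332 [ 0.044  -0.0284  0.0266] [0.044  0.0273 0.0266]
210 226 332 [ 0.0329 -0.0284  0.0266] [0.0329 0.028  0.0266]
240 120 [ 0.079  -0.0193  0.0266]
260 120 [ 0.079  -0.0096  0.0266]
300 120 [0.079  0.01   0.0266]
320 120 [0.0791 0.0198 0.0266]
```

Pin tops are 109.0 mm apart and collars 110.4 mm (truth 110), yaw about 2.45°, middle (0.5168, 0.2273). Template centre in tool is (−1.0, −0.4) mm. So the TCP target is (0.5164, 0.2263), with contact expected at TCP z ≈ 0.083. I'll hover 9 mm above the pins.

```bash

python3 -m creep '[{"grip":1,"tx":0.0295,"ty":0.006,"tz":-0.04,"twist":0.4},{"grip":1,"tx":0.0295,"ty":0.006,"tz":-0.04,"twist":0},{"grip":1,"tx":0.0295,"ty":0.006,"tz":-0.04,"twist":0},{"grip":1,"tx":0.0295,"ty":0.007,"tz":-0.04,"twist":0},{"grip":1,"tx":0,"ty":0,"tz":-0.021,"twist":0}]'
python3 -m creep '[{"grip":1,"tx":0,"ty":0,"tz":0,"twist":0},{"grip":1,"tx":0,"ty":0,"tz":0,"twist":0},{"grip":1,"tx":0,"ty":0,"tz":0,"twist":0},{"grip":1,"tx":0,"ty":0,"tz":0,"twist":0},{"grip":1,"tx":0,"ty":0,"tz":0,"twist":0}]'
python3 - <<'E'
from h import *
import pickle
s=status.sense();c=camera('wrist');pickle.dump((s,c),open('w3.pkl','wb'));im=c['color']
o=np.zeros((420,800,3),np.uint8);o[:,:400]=im[:,80:480];o[:300,400:]=cv2.resize(im[130:205,230:330],None,fx=4,fy=4,interpolation=cv2.INTER_CUBIC)
save('w3.png',o)
print(s['ee_pos'].round(4),s['force'].round(2),s['torque'].round(3),s['tool_rot'].round(4).tolist())
E
```

```text
t: 5.2
ee_pos: [0.5174, 0.2266, 0.0894]
tool_rot: [[0.043, -0.999, -0.002], [-0.999, -0.043, -0.002], [0.002, 0.002, -1.0]]
force: [-0.8, -1.0, -3.3]
width: 0.013
grasp_force: 59.9
t: 5.82
ee_pos: [0.5162, 0.2271, 0.093]
tool_rot: [[0.044, -0.999, 0.001], [-0.999, -0.044, 0.001], [-0.001, -0.001, -1.0]]
force: [-0.5, 0.9, -2.9]
width: 0.0128
grasp_force: 59.9
[0.5162 0.2271 0.093 ] [-0.45  0.92 -2.92] [0.016 0.032 0.047] [[0.0445, -0.999, 0.001], [-0.999, -0.0445, 0.0008], [-0.0008, -0.001, -1.0]]
```

View pics/w3.png

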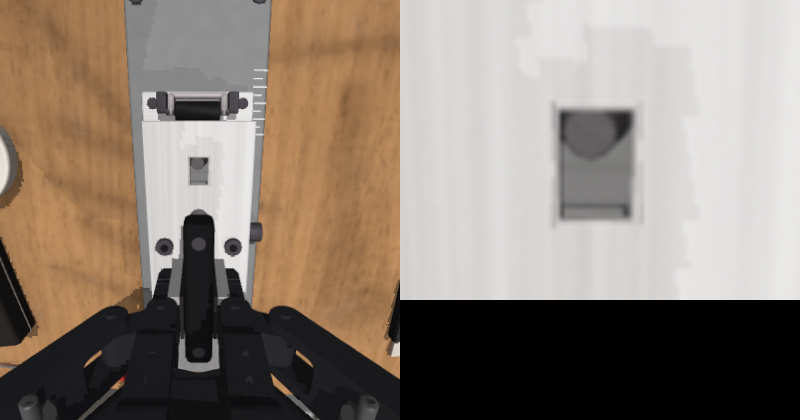

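In the picture, the thin pin's top (disc) shows through the slot at about full-image pixel (277.5,163.2), and the slot centre is (279,171).

```bash
python3 - <<'E'
from h import *
import pickle
s,c=pickle.load(open('w3.pkl','rb'));T=wristT(s,c);R=np.array(s['tool_rot']);p=s['ee_pos']
for u,v in((277.5,163.2),(277.5,163.7),(278,163.2)):print('pin tool',(R.T@(onz(c,u,v,.048,T)-p)).round(4),onz(c,u,v,.048,T).round(4))
print('slot',(R.T@(onz(c,279,171,p[2]-.0266,T)-p)).round(4))
E
```

```text
pin tool [ 0.0549 -0.0011  0.045 ] [0.5197 0.1723 0.048 ]
pin tool [ 0.0547 -0.0011  0.045 ] [0.5197 0.1726 0.048 ]
pin tool [ 0.0549 -0.0008  0.045 ] [0.5194 0.1723 0.048 ]
slot [ 0.054  -0.0003  0.0266]
```

```bash

python3 -m creep '[{"grip":1,"tx":0.0004,"ty":-0.0008,"tz":-0.002,"twist":0},{"grip":1,"tx":0,"ty":0,"tz":-0.002,"twist":0},{"grip":1,"tx":0,"ty":0,"tz":-0.002,"twist":0},{"grip":1,"tx":0,"ty":0,"tz":-0.002,"twist":0},{"grip":1,"tx":0,"ty":0,"tz":0,"twist":0}]'
python3 -m creep '[{"grip":1,"tx":0,"ty":0,"tz":-0.001,"twist":0},{"grip":1,"tx":0,"ty":0,"tz":-0.001,"twist":0},{"grip":1,"tx":0,"ty":0,"tz":-0.001,"twist":0},{"grip":1,"tx":0,"ty":0,"tz":0,"twist":0},{"grip":1,"tx":0,"ty":0,"tz":0,"twist":0}]'
python3 -c "
from h import *
s=status.sense();print(s['ee_pos'].round(5),s['force'].round(2),s['torque'].round(3))"
```

```text
t: 6.5
ee_pos: [0.5164, 0.226, 0.084]
tool_rot: [[0.044, -0.999, -0.0], [-0.999, -0.044, -0.0], [0.0, 0.0, -1.0]]
force: [-0.5, 0.3, -2.2]
width: 0.0131
grasp_force: 59.9
t: 7.12
ee_pos: [0.5165, 0.2261, 0.0813]
tool_rot: [[0.044, -0.999, 0.0], [-0.999, -0.044, 0.0], [-0.0, -0.0, -1.0]]
force: [-0.2, 0.2, -3.1]
width: 0.0126
grasp_force: 59.9
[0.5165  0.22612 0.08134] [-0.16  0.21 -3.12] [ 0.054  0.048 -0.051]
```

```bash

python3 -m creep '[{"grip":1,"tx":0,"ty":0,"tz":-0.001,"twist":0},{"grip":1,"tx":0,"ty":0,"tz":-0.001,"twist":0},{"grip":1,"tx":0,"ty":0,"tz":0,"twist":0},{"grip":1,"tx":0,"ty":0,"tz":0,"twist":0},{"grip":1,"tx":0,"ty":0,"tz":0,"twist":0}]'
python3 -c "
from h import *
s=status.sense();print(s['ee_pos'].round(5),s['force'].round(2),s['torque'].round(3))"
```

```text
t: 7.75
ee_pos: [0.5165, 0.2261, 0.0793]
tool_rot: [[0.044, -0.999, 0.0], [-0.999, -0.044, 0.0], [-0.0, -0.0, -1.0]]
force: [0.3, -0.4, -3.0]
width: 0.0129
grasp_force: 59.9
[0.5165  0.22612 0.07935] [ 0.27 -0.36 -2.96] [ 0.001 -0.011 -0.043]
```

```bash

python3 -m creep '[{"grip":1,"tx":0,"ty":0,"tz":-0.001,"twist":0},{"grip":1,"tx":0,"ty":0,"tz":-0.001,"twist":0},{"grip":1,"tx":0,"ty":0,"tz":-0.001,"twist":0},{"grip":1,"tx":0,"ty":0,"tz":0,"twist":0},{"grip":1,"tx":0,"ty":0,"tz":0,"twist":0}]'
python3 -c "
from h import *
s=status.sense();print(s['ee_pos'].round(5),s['force'].round(2),s['torque'].round(3))"
```

```text
t: 8.38
ee_pos: [0.5165, 0.2261, 0.0763]
tool_rot: [[0.044, -0.999, 0.0], [-0.999, -0.044, 0.0], [-0.0, -0.0, -1.0]]
force: [0.5, 0.6, -2.2]
width: 0.0128
grasp_force: 59.9
[0.5165  0.22612 0.0763 ] [ 0.51  0.6  -2.22] [-0.032 -0.016  0.025]
```

The template is about 6 mm down over both pins with no force. Continuing down to and through the rollers, in checked stages.

```bash

python3 -m creep '[{"grip":1,"tx":0,"ty":0,"tz":-0.001,"twist":0},{"grip":1,"tx":0,"ty":0,"tz":-0.001,"twist":0},{"grip":1,"tx":0,"ty":0,"tz":-0.001,"twist":0},{"grip":1,"tx":0,"ty":0,"tz":-0.001,"twist":0},{"grip":1,"tx":0,"ty":0,"tz":0,"twist":0}]'
python3 -c "
from h import *
s=status.sense();print(s['ee_pos'].round(5),s['force'].round(2),s['torque'].round(3))"
```

```text
t: 9.0
ee_pos: [0.5167, 0.2264, 0.0733]
tool_rot: [[0.045, -0.999, 0.001], [-0.999, -0.045, 0.001], [-0.001, -0.001, -1.0]]
force: [-2.5, -0.0, 5.1]
width: 0.0128
grasp_force: 61.0
[0.51667 0.2264  0.07333] [-2.51 -0.03  5.14] [0.132 0.885 0.074]
```

```bash

python3 -m creep '[{"grip":1,"tx":-0.0004,"ty":0,"tz":-0.001,"twist":0},{"grip":1,"tx":0,"ty":0,"tz":-0.001,"twist":0},{"grip":1,"tx":0,"ty":0,"tz":0,"twist":0},{"grip":1,"tx":0,"ty":0,"tz":0,"twist":0},{"grip":1,"tx":0,"ty":0,"tz":0,"twist":0}]'
python3 -c "
from h import *
s=status.sense();print(s['ee_pos'].round(5),s['force'].round(2),s['torque'].round(3))"
```

```text
t: 9.62
ee_pos: [0.5164, 0.2262, 0.0702]
tool_rot: [[0.044, -0.999, 0.001], [-0.999, -0.044, 0.0], [-0.0, -0.001, -1.0]]
force: [2.0, -0.8, -0.9]
width: 0.0127
grasp_force: 60.1
[0.51644 0.22621 0.07016] [ 1.99 -0.83 -0.88] [-0.006 -0.473  0.004]
```

```bash

python3 -m creep '[{"grip":1,"tx":0.0002,"ty":0,"tz":-0.001,"twist":0},{"grip":1,"tx":0,"ty":0,"tz":-0.001,"twist":0},{"grip":1,"tx":0,"ty":0,"tz":-0.001,"twist":0},{"grip":1,"tx":0,"ty":0,"tz":-0.001,"twist":0},{"grip":1,"tx":0,"ty":0,"tz":0,"twist":0}]'
python3 -c "
from h import *
s=status.sense();print(s['ee_pos'].round(5),s['force'].round(2),s['torque'].round(3))"
python3 -m creep '[{"grip":1,"tx":0,"ty":0,"tz":-0.001,"twist":0},{"grip":1,"tx":0,"ty":0,"tz":-0.001,"twist":0},{"grip":1,"tx":0,"ty":0,"tz":-0.001,"twist":0},{"grip":1,"tx":0,"ty":0,"tz":0,"twist":0},{"grip":1,"tx":0,"ty":0,"tz":0,"twist":0}]'
python3 -c "
from h import *
s=status.sense();print(s['ee_pos'].round(5),s['force'].round(2),s['torque'].round(3))"
```

```text
t: 10.25
ee_pos: [0.5164, 0.2261, 0.0661]
tool_rot: [[0.044, -0.999, 0.0], [-0.999, -0.044, 0.0], [-0.0, -0.0, -1.0]]
force: [3.2, -0.3, -2.8]
width: 0.0127
grasp_force: 59.8
[0.51642 0.22613 0.06612] [ 3.21 -0.32 -2.77] [-0.007 -1.022  0.043]
t: 10.88
ee_pos: [0.5164, 0.2261, 0.0632]
tool_rot: [[0.044, -0.999, 0.0], [-0.999, -0.044, 0.0], [-0.0, -0.0, -1.0]]
force: [3.7, -0.9, -3.2]
width: 0.0131
grasp_force: 59.8
[0.51639 0.22613 0.06323] [ 3.69 -0.91 -3.25] [-0.047 -1.074 -0.012]
```

```bash

python3 -m creep '[{"grip":1,"tx":0.0003,"ty":0,"tz":-0.001,"twist":0},{"grip":1,"tx":0,"ty":0,"tz":-0.001,"twist":0},{"grip":1,"tx":0,"ty":0,"tz":-0.001,"twist":0},{"grip":1,"tx":0,"ty":0,"tz":0,"twist":0},{"grip":1,"tx":0,"ty":0,"tz":0,"twist":0}]'
python3 -c "
from h import *
s=status.sense();print(s['ee_pos'].round(5),s['force'].round(2),s['torque'].round(3))"
python3 -m creep '[{"grip":1,"tx":0,"ty":0,"tz":-0.001,"twist":0},{"grip":1,"tx":0,"ty":0,"tz":-0.001,"twist":0},{"grip":1,"tx":0,"ty":0,"tz":0,"twist":0},{"grip":1,"tx":0,"ty":0,"tz":0,"twist":0},{"grip":1,"tx":0,"ty":0,"tz":0,"twist":0}]'
python3 -c "
from h import *
s=status.sense();print(s['ee_pos'].round(5),s['force'].round(2),s['torque'].round(3))"
```

```text
t: 11.5
ee_pos: [0.5164, 0.226, 0.0599]
tool_rot: [[0.044, -0.999, -0.001], [-0.999, -0.044, -0.0], [0.0, 0.001, -1.0]]
force: [2.5, -0.3, -5.2]
width: 0.0129
grasp_force: 59.7
[0.5164  0.22599 0.05994] [ 2.55 -0.28 -5.16] [-0.014 -0.994  0.063]
t: 12.12
ee_pos: [0.5163, 0.2259, 0.0579]
tool_rot: [[0.044, -0.999, -0.001], [-0.999, -0.044, -0.0], [0.0, 0.001, -1.0]]
force: [3.0, 0.2, -8.5]
width: 0.0129
grasp_force: 59.0
[0.51635 0.22591 0.05789] [ 3.    0.17 -8.54] [ 0.031 -1.126  0.028]
```

The rollers are now pulling it down (−8.5 N). The last millimetre goes in small steps.

```bash

python3 -m creep '[{"grip":1,"tx":0.0002,"ty":0,"tz":-0.0007,"twist":0},{"grip":1,"tx":0,"ty":0,"tz":-0.0007,"twist":0},{"grip":1,"tx":0,"ty":0,"tz":0,"twist":0},{"grip":1,"tx":0,"ty":0,"tz":0,"twist":0},{"grip":1,"tx":0,"ty":0,"tz":0,"twist":0}]'
python3 -c "
from h import *
s=status.sense();print(s['ee_pos'].round(5),s['force'].round(2),s['torque'].round(3))"
```

```text
t: 12.75
ee_pos: [0.5164, 0.2259, 0.0567]
tool_rot: [[0.044, -0.999, -0.001], [-0.999, -0.044, -0.0], [0.0, 0.001, -1.0]]
force: [1.7, 0.7, -8.3]
width: 0.0131
grasp_force: 59.1
[0.51636 0.22589 0.05668] [ 1.74  0.73 -8.34] [-0.006 -0.535  0.024]
```

```bash

python3 -m creep '[{"grip":1,"tx":0,"ty":0,"tz":-0.0005,"twist":0},{"grip":1,"tx":0,"ty":0,"tz":-0.0005,"twist":0},{"grip":1,"tx":0,"ty":0,"tz":0,"twist":0},{"grip":1,"tx":0,"ty":0,"tz":0,"twist":0},{"grip":1,"tx":0,"ty":0,"tz":0,"twist":0}]'
python3 -c "
from h import *
s=status.sense();print(s['ee_pos'].round(5),s['force'].round(2),s['torque'].round(3))"
```

```text
t: 13.38
ee_pos: [0.5164, 0.2259, 0.0566]
tool_rot: [[0.044, -0.999, -0.001], [-0.999, -0.044, -0.0], [0.0, 0.001, -1.0]]
force: [-5.8, -1.0, 5.8]
width: 0.0128
grasp_force: 61.0
[0.51641 0.22589 0.0566 ] [-5.78 -0.96  5.85] [-0.336  1.396  0.002]
```

Seated at TCP z 0.0566, exactly as predicted, with only about 9 N. Releasing, then lifting clear and looking.

```bash

python3 -m creep '[{"grip":0.2,"tx":0,"ty":0,"tz":0.0005,"twist":0},{"grip":-0.3,"tx":0,"ty":0,"tz":0,"twist":0},{"grip":-0.3,"tx":0,"ty":0,"tz":0,"twist":0},{"grip":-0.3,"tx":0,"ty":0,"tz":0,"twist":0},{"grip":-0.3,"tx":0,"ty":0,"tz":0,"twist":0}]'
python3 -m creep '[{"grip":-0.3,"tx":0,"ty":0,"tz":0.01,"twist":0},{"grip":-0.3,"tx":0,"ty":0,"tz":0.03,"twist":0},{"grip":-0.3,"tx":0,"ty":0,"tz":0.05,"twist":0},{"grip":-0.3,"tx":0,"ty":0,"tz":0.05,"twist":0},{"grip":-0.3,"tx":0,"ty":0,"tz":0.04,"twist":0}]'
python3 -m creep '[{"grip":-0.3,"tx":0,"ty":0,"tz":0,"twist":0},{"grip":-0.3,"tx":0,"ty":0,"tz":0,"twist":0},{"grip":-0.3,"tx":0,"ty":0,"tz":0,"twist":0},{"grip":-0.3,"tx":0,"ty":0,"tz":0,"twist":0},{"grip":-0.3,"tx":0,"ty":0,"tz":0,"twist":0}]'
python3 - <<'E'
from h import *
import pickle
s=status.sense();c=camera('wrist');pickle.dump((s,c),open('w4.pkl','wb'));im=c['color']
o=np.zeros((600,800,3),np.uint8);a=cv2.resize(im[60:260,220:340],None,fx=3,fy=3,interpolation=cv2.INTER_CUBIC);o[:600,:360]=a
t=camera('scene')['color'];o[:420,380:800]=cv2.resize(t[200:305,200:305],None,fx=4,fy=4,interpolation=cv2.INTER_CUBIC)
save('w4.png',o);print(s['ee_pos'].round(4),s['force'].round(2))
E
```

```text
t: 14.0
ee_pos: [0.5169, 0.2262, 0.0564]
tool_rot: [[0.044, -0.999, 0.0], [-0.999, -0.044, 0.0], [-0.0, -0.0, -1.0]]
force: [-0.2, 1.2, 0.3]
width: 0.0558
grasp_force: 0.0
t: 14.62
ee_pos: [0.517, 0.2262, 0.2397]
tool_rot: [[0.045, -0.999, 0.003], [-0.999, -0.045, 0.002], [-0.002, -0.003, -1.0]]
force: [0.8, -0.4, 0.1]
width: 0.0555
grasp_force: 0.0
t: 15.25
ee_pos: [0.5167, 0.226, 0.2358]
tool_rot: [[0.044, -0.999, -0.001], [-0.999, -0.044, -0.001], [0.001, 0.001, -1.0]]
force: [0.7, -0.5, -0.0]
width: 0.0554
grasp_force: 0.0
[0.5167 0.226  0.2358] [ 0.72 -0.5  -0.02]
```

View pics/w4.png

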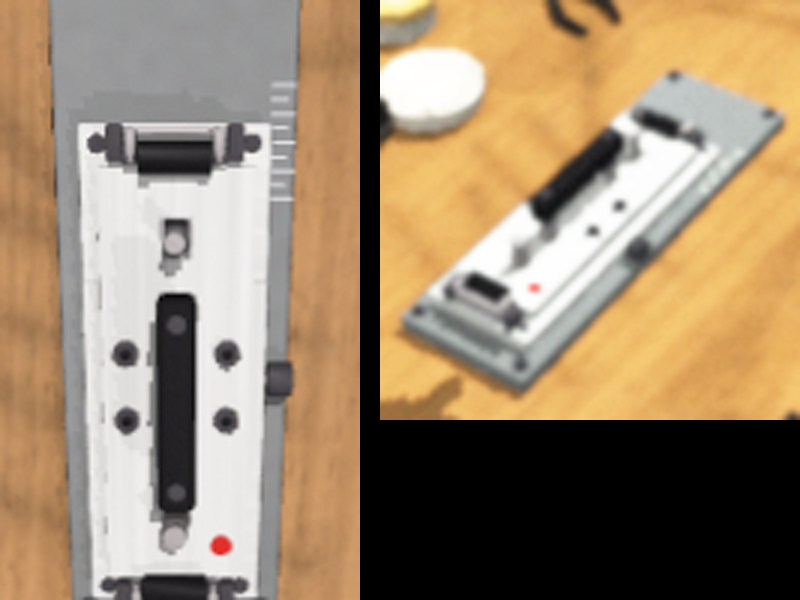

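The template lies flush in the slide. Both pins come up through the slot (crop 175,240) and the round hole (173,537). Both rollers overlap the plate's ends (crop 175,155 and 173,587), and the red dot is at the thick-pin end. The robot is clear.

```bash
python3 -c "
from workcell import hand_in
print(hand_in())"
```

```text
the job is handed in; nothing more can be done
None
```

The template is seated flush on both pins with its red-dotted end on the thick pin, both rollers have snapped over its ends, and it was released and handed in at about 15 s; the highest net force seen while pressing was about 9 N, and the hand-in gave no verdict.

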